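# Free the guide fence and bring it up to the praline slab

## Robot

A 7-joint arm with a two-finger parallel gripper is mounted at the origin on the work surface. World frame = base frame: x ahead of the robot, y to its left, z up, the work surface at z = 0. Lengths are in m, angles in rad, forces in N, time in s.
With the tool pointing down it reaches from about 0.4 to 0.85 m from the base axis. Payload 10.4 kg.
Tool frame: the origin (TCP) lies where the fingers leave the gripper's body, on its centre line; the fingertips stand 70 mm ahead of it and the grasp point (between the pads) lies r.grip_depth ahead of it (r.grip_depth is the distance from the TCP to the grasp point, in m); z points along the fingers, y is the direction in which the jaws open and shut (so a half turn about z gives the same grasp; the last joint's range is limited). The gripper opens to 87 mm and grips with 3 to 60 N. Pads are 19 mm wide; open, the fingers measure 117 mm over their backs; the gripper's body (75 mm by 190 mm) begins 51 mm behind the grasp point.
Start: joints at [1.267, 0.332, -0.065, 1.46, 0.022, 1.35, -0.088], TCP at [0.173, -0.601, 0.292] pointing down, gripper open.
Joint ranges: [-2.6, 2.6], [-0.5, 2.12], [-1.47, 1.34], [0.16, 2.42], [-1.27, 4.41], [0.06, 2.06], [-2.6, 2.6]. Speed limits (rad/s): [2.22, 2.22, 2.79, 2.79, 3.14, 3.14, 3.14].

## Interface

Orientations are given as a unit quaternion [x, y, z, w].
In Python, from bench import monitor, viewer, workorder, nets, r gives the robot as it stands.
- The arm moves only by the tool drive_tool, never from a script. Its argument "plan" is a list of rows, each an object of numbers: "rx", "ry", "rz": the turn, a rotation vector about the tool's x, y, z in units of 360 degrees (1.0 is 360 degrees); "x", "y", "z": the shift along the tool's x, y, z in units of 1000 mm (1.0 is 1000 mm); "fingers": the opening, from 0 (shut) to 1 (fully open). In form: [{"rx": .., "ry": .., "rz": .., "x": .., "y": .., "z": .., "fingers": ..}, ...]. A call has 1 to 12 rows; each row is the pose to reach, as a shift and turn from the pose commanded when the call began, along the tool's axes at that moment, turning the shorter way round; what a row does not reach only later rows make up. A row lasts 1/8 s, in which the tool goes at most 62.5 mm and 10.7 degrees, less where a joint would pass 70% of its speed; a pose out of reach is approached as far as the arm can. A call with a number of a shift or a turn outside -1 to 1 is refused whole. A call with a gripper value outside its range is refused whole. The fingers move at their own pace and stop on an object; "squeeze" is the grip in N (left out, the last holds). Time passes only in rows, so rows that repeat a pose let the fingers close. It gives the time, the measured TCP pose, the force and the opening at its end, in the units of the state.
- monitor.read_state(): the state, without advancing time (a new reading comes with each control period).
- viewer.camera(name): name is "scene" or "top" or "wrist"; returns a dict with "color" (384x512x3 uint8, red, green, blue), "depth" (384x512 float32, m along the optical axis (not along the pixel's ray), 0 where there is no reading), "camera_matrix" (3x3 intrinsics, pixels), "xyz" and "rotation" of the camera in the world. Camera axes: x right, y down, z forward; pixel columns grow to the right and rows downward; lengths in m; the calibration is good to about 2 mm. The wrist camera is an equidistant fisheye: a pixel r from the principal point sees the ray r / f radians off the axis. A picture is of the moment at which its call begins.
- workorder.close_job(): hands the job in, once; it reports no verdict.
Trained networks look in the newest picture that a camera, given by its name, has taken for a name from the list of things; names that differ only in an ending like _2 or _b are one class to them, and where a whole thing is asked for, a point or a joint stands for the part that bears it (a point fixed in the world has none). Each returns a list of dicts, best first, with "confidence" (0 to 1); they miss things now and then, are a little off and sometimes report something else, mostly with a low value. They report only what shows in the picture. A call takes as long as a camera call.
- nets.find_in(label, camera): "centre" ([x, y, z] in m, in world coordinates, good to about 4 mm: the middle of the surface that is visible of it).
- nets.regions_of(label, camera): "region" (384x512 bool, what is visible of it).
The state is a dict: "time": time; "joint_positions": joint angles; "joint_vel": joint speeds; "joint_torque": joint torques, N m; "ee_pos": TCP position; "eef_rot": TCP orientation; "ft_force": force on the tool from outside, world axes, zero at the start; "torque": the same for the moment, N m; "width": finger opening in m.
Only numpy, scipy, OpenCV 4.12 (cv2) and the standard library are available. Lean on these libraries where they do the work, as an engineer would, in place of code of your own. Each camera call takes 0.05 s, during which the arm holds its last target.

## Task

The guide fence of the slab-cutting board is parked and bolted. Draw its lock bolt all the way out and leave it out, then slide the fence along its rail until its sprung plate rests, lightly pressed in, against the broken praline slab. The slab is brittle and must stay where it lies: do not ram it, push it along or touch it with the arm, leave the jar, the carton and the spatula alone, and let go of everything.

Things in the scene. Friction and masses are not known exactly. Their poses are not given: they have to be found in the camera images.
- board: White cutting board 230 x 460 mm, 20 mm high, fixed to the counter, with a steel rail (30 mm wide and high) along its near long side. Origin at counter height (z up), mid-way along the rail's length; rail centre line at x = -90 mm, white board x = -60 to 170, y = -230 to 230 mm. x points across the board, away from the robot side; the rail runs along y. The fence is parked near the +y end.
- lock (a joint): How far the lock bolt is drawn out (m): 0 fully in (starts 0 to 0.006), 0.036 fully out at its stop. It grows as the bolt is pulled along the board's -x (towards the robot side). Below 0.025 the bolt's nose stands in front of the fence's carriage (2 mm play) and blocks it. Drags with 4 N and stays where it is left.
- lock_grip (a point): Middle of the lock bolt's black upright fin, 70 mm above the counter (axes as the board's). Fin 46 mm long (along x), 14 mm thick (along y), from 47 to 89 mm above the counter, on a steel bolt 90 x 18 mm between guide ribs 44 mm high. Fully in, it is 160 mm in front of the board's origin, and 41 mm nearer the -y end than the parked fence's grip.
- fence (a joint): How far the fence has slid (m): 0 parked, up to 0.24. It grows along the board's -y, towards the slab. It drags on its rail with about 3 N, steady along the way, and stays where it is left. When parked, its plate is at least 60 mm from the slab.
- fence_grip (a point): Middle of the fence's black upright grip, 78 mm above the counter (axes as the board's). Grip 50 mm long (along x), 20 mm thick (along y), from 50 to 100 mm above the counter, on a steel carriage 70 x 60 mm riding on the rail, 50 mm high. From the carriage an aluminium bar 14 mm thick, 51 mm high, reaches across the white board along +x.
- plate: Sprung steel touch plate on the slab side (-y) of the fence's bar, 180 mm long (along x), 26 mm high, 4 mm thick. Origin at the middle of its slab-side face, 37 mm above the counter; at rest that face is 16 mm to the -y side of the grip's middle. It yields up to 7 mm into the fence (+y): 1 N starts it, 5.2 N presses it fully in, then it is solid.
- slab: Loose broken slab of dark nut praline, about 1.5 kg, 34 mm thick (nuts 8 mm higher), lying on the white board, turned any way. Origin on its underside, inside its irregular outline: its outermost point towards a given side lies 55 to 100 mm from the origin, depending on how it is turned. It begins to slide when pushed with some 6 to 12 N.
- jar: Bystander: jar with a steel cap, 72 mm across, 110 mm high, origin at its underside. Stands off one end of the rail.
- carton: Bystander: closed carton, 80 x 100 x 60 mm, origin at its underside. Stands off the other end of the rail.
- spatula: Bystander: spatula 240 mm long lying on the counter in front of the rail, roughly along it; origin underneath it.

How it is judged:
By the outcome, as a careful person would: the job done as asked, in the order asked, and still so for the second after the job is handed in, with the robot touching nothing.
It also fails if it takes over 61 s, if anything falls off the work surface, if the arm or the gripper's body presses on something with over 40 N, if the wrist force passes 120 N, or if a joint passes its speed limit or range.

## Working session

There is one attempt and no reset: what is moved stays moved. The work goes in short steps, Python scripts to look and compute and a tool call to move; the robot and the scene stay as the last step left them, time stands still between calls to the robot, and variables do not carry over. Pictures are saved under pics/ and viewed, and the job is handed in when it is done.

Besides the shell and the picture viewer there is one more tool, called after "Emit:" by a JSON object that holds its "op" and its "data", one argument or row to a line. drive_tool: Moves the arm, as the interface text tells. Its arguments: {"type":"object","properties":{"plan":{"type":"array","items":{"type":"object","properties":{"rx":{"type":"number","minimum":-1,"maximum":1},"ry":{"type":"number","minimum":-1,"maximum":1},"rz":{"type":"number","minimum":-1,"maximum":1},"x":{"type":"number","minimum":-1,"maximum":1},"y":{"type":"number","minimum":-1,"maximum":1},"z":{"type":"number","minimum":-1,"maximum":1},"fingers":{"type":"number"}}}},"squeeze":{"type":"number"}},"required":["plan"]}

```bash
mkdir -p pics; ls; cat > h.py <<'E'
import numpy as np, cv2
from bench import monitor, viewer, workorder, nets, r
def save(c,n): cv2.imwrite('pics/'+n+'.png',c['color'][:,:,::-1])
E
python3 - <<'E'
from h import *
s=monitor.read_state(); print(s); print(r.grip_depth)
for n in ['scene','top','wrist']:
    c=viewer.camera(n); save(c,n+'0'); print(n,c['camera_matrix'].tolist(),c['xyz'],c['rotation'])
    np.savez('pics/'+n+'0.npz',**c)
    for l in ['board','lock','lock_grip','fence','fence_grip','plate','slab','jar','carton','spatula']:
        f=nets.find_in(l,n); print(l,[(np.round(d['centre'],3).tolist(),round(d['confidence'],2)) for d in f[:2]])
E
```

```text
pics
{'time': 0.0, 'joint_positions': array([ 1.26740167,  0.33283457, -0.064698  ,  1.46095898,  0.02159833,
        1.34990954, -0.08850323]), 'joint_vel': array([-4.14895074e-04,  2.59421989e-04, -9.59064933e-04,  1.72444506e-03,
       -6.13879694e-05, -1.11438856e-03,  1.18049719e-03]), 'joint_torque': array([-5.85537055e-04, -6.23259902e+01,  2.40615837e-02, -3.89899278e+01,
       -6.14486821e-02,  3.97028332e-02,  1.26800146e-04]), 'ee_pos': array([ 0.17311369, -0.60023469,  0.29146873]), 'eef_rot': array([ 9.90159115e-01,  1.39944367e-01, -1.31969063e-04, -6.95084688e-04]), 'ft_force': array([-0.26191383,  0.14900159,  0.20646343]), 'torque': array([ 0.00978812, -0.02870445,  0.02517788]), 'width': 0.08683752274604883}
0.051
scene [[490.0065347449942, 0.0, 258.5678761923109], [0.0, 490.0065347449942, 183.75482778561425], [0.0, 0.0, 1.0]] [ 1.32309067 -0.16080633  0.98822993] [ 0.75010077  0.56205499 -0.20942491 -0.27853945]
board [([0.686, 0.041, 0.024], 0.95)]
lock [([0.5, 0.147, 0.05], 0.66)]
lock_grip [([0.504, 0.152, 0.053], 0.59)]
fence [([0.642, 0.187, 0.049], 0.82)]
f
[... 441 characters left out ...]
.65, 0.062, 0.02], 0.9)]
lock [([0.496, 0.15, 0.046], 0.55)]
lock_grip [([0.488, 0.154, 0.047], 0.52)]
fence [([0.607, 0.188, 0.05], 0.79)]
fence_grip [([0.604, 0.188, 0.048], 0.79)]
plate [([0.7, 0.178, 0.051], 0.71)]
slab [([0.695, -0.004, 0.053], 0.93)]
jar [([0.505, -0.248, 0.11], 0.86), ([0.699, 0.174, 0.051], 0.47)]
carton [([0.5, 0.33, 0.062], 0.97)]
spatula [([0.435, 0.014, 0.005], 0.73)]
wrist [[297.3186396354542, 0.0, 256.17956916485775], [0.0, 297.3186396354542, 194.9679294822389], [0.0, 0.0, 1.0]] [ 0.23842766 -0.58280215  0.38455066] [ 0.7926053  -0.59640903 -0.07606704  0.10142442]
board []
lock []
lock_grip []
fence []
fence_grip []
plate []
slab []
jar []
carton []
spatula []
```

View pics/scene0.png

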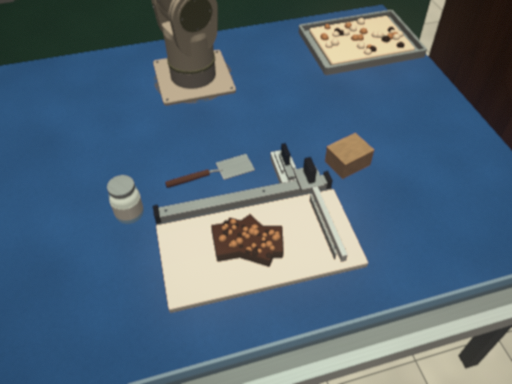

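View pics/top0.png

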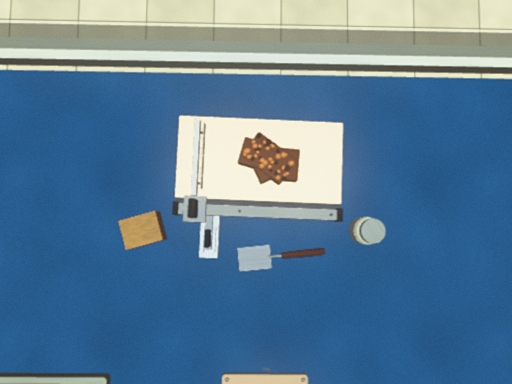

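```bash
cat >> h.py <<'E'
from scipy.spatial.transform import Rotation as R
def cloud(c):
    # world points per pixel for pinhole cams
    K=np.array(c['camera_matrix']); d=c['depth']; v,u=np.mgrid[0:d.shape[0],0:d.shape[1]]
    p=np.stack([(u-K[0,2])/K[0,0]*d,(v-K[1,2])/K[1,1]*d,d],-1)
    w=p@R.from_quat(c['rotation']).as_matrix().T+np.array(c['xyz'])
    w[d==0]=np.nan
    return w
E
python3 - <<'E'
from h import *
for n in ['top','scene']:
    c=np.load('pics/%s0.npz'%n); w=cloud(c); x,y,z=w[...,0],w[...,1],w[...,2]
    print(n)
    for name,m in dict(counter=(z<.012)&(z>-.02),
       board=(abs(z-.02)<.006)&(x>.55)).items():
        print(name,np.nanmedian(z[m]))
    for name,(x0,x1,y0,y1) in dict(lockfin=(.42,.56,.1,.175),grip=(.5,.65,.15,.24)).items():
        for z0,z1 in [(.03,.046),(.046,.056),(.06,.084),(.084,.095),(.095,.105)]:
            m=(x>x0)&(x<x1)&(y>y0)&(y<y1)&(z>z0)&(z<z1)
            if m.sum()>4:
                q=w[m]; v,u=np.where(m); print(name,z0,m.sum(),np.round(q.mean(0),4),np.round(np.percentile(q,2,axis=0),3),np.round(np.percentile(q,98,axis=0),3),'px',u.min(),u.max(),v.min(),v.max())
E
```

```text
top
counter 7.114921113382522e-06
board 0.01993298924355047
lockfin 0.03 418 [0.4958 0.1467 0.0367] [0.43  0.109 0.03 ] [0.558 0.173 0.046] px 201 228 208 257
lockfin 0.046 157 [0.5162 0.1587 0.0486] [0.45  0.144 0.046] [0.558 0.173 0.053] px 201 214 208 252
lockfin 0.06 15 [0.4832 0.1485 0.0703] [0.461 0.147 0.062] [0.503 0.157 0.081] px 206 210 229 246
lockfin 0.084 100 [0.4803 0.1538 0.0883] [0.458 0.147 0.085] [0.501 0.16  0.092] px 204 209 230 247
grip 0.03 167 [0.5598 0.1846 0.037 ] [0.504 0.151 0.03 ] [0.645 0.24  0.046] px 177 210 175 230
grip 0.046 573 [0.5705 0.1885 0.0498] [0.51  0.154 0.046] [0.647 0.221 0.054] px 182 209 174 230
grip 0.06 24 [0.553  0.1809 0.0712] [0.503 0.156 0.06 ] [0.579 0.184 0.083] px 196 207 199 229
grip 0.084 17 [0.5446 0.1776 0.0897] [0.501 0.151 0.084] [0.582 0.196 0.095] px 189 208 198 230
grip 0.095 153 [0.5572 0.1924 0.0995] [0.534 0.183 0.096] [0.58  0.203 0.103] px 187 195 198 217
scene
counter 0.0002282335489266485
board 0.02006624586462774
lockfin 0.03 348 [0.5082 0.1449 0.0371] [0.436 0.107 0.03 ] [0.559 0.173 0.046] px 271 298 150 189
lockfin 0.046 144 [0.519  0.1582 0.0488] [0.46  0.14  0.046] [0.556 0.174 0.055] px 275 301 151 179
lockfin 0.06 60 [0.4931 0.1521 0.0716] [0.466 0.148 0.061] [0.507 0.16  0.082] px 281 289 147 162
lockfin 0.084 74 [0.4829 0.155  0.0884] [0.46  0.149 0.085] [0.505 0.162 0.092] px 281 290 143 155
grip 0.03 240 [0.5756 0.1781 0.0381] [0.505 0.151 0.03 ] [0.644 0.237 0.046] px 285 326 165 208
grip 0.046 500 [0.576  0.1864 0.05  ] [0.503 0.153 0.046] [0.646 0.223 0.055] px 285 324 163 205
grip 0.06 111 [0.5552 0.1815 0.0721] [0.502 0.152 0.061] [0.584 0.202 0.083] px 286 315 156 181
grip 0.084 52 [0.5555 0.1818 0.0894] [0.501 0.152 0.085] [0.584 0.202 0.095] px 286 316 153 175
grip 0.095 121 [0.5609 0.1935 0.0994] [0.536 0.185 0.095] [0.583 0.203 0.103] px 304 316 157 172
```

Scene picture: fence with grip at about (310,165), lock fin at (286,152), slab at (248,240). Top picture: grip (192,208), fin (207,238), slab (270,160), spatula from (238,258) to (325,252), which is clear of the fin. Next is the board's yaw and the slab's outline.

```bash
python3 - <<'E'
from h import *
for n in ['top','scene']:
    c=np.load('pics/%s0.npz'%n); w=cloud(c); x,y,z=w[...,0],w[...,1],w[...,2]; col=c['color'].astype(int)
    m=(col.min(-1)>150)&(abs(z-.02)<.004)&(x>.5)&(x<.95)&(abs(y-.05)<.35)
    rect=cv2.minAreaRect((w[m][:,:2]*1000).astype(np.float32)); print(n,'board rect',rect)
    # rail top
    m=(abs(z-.03)<.003)&(x>.5)&(x<.62)&(y<.14)&(y>-.15)
    q=w[m]; p=np.polyfit(q[:,1],q[:,0],1); print('rail x=',p, 'yaw deg',-np.degrees(np.arctan(p[0])))
    s=(z>.026)&(x>.6)&(x<.82)&(y<.12)&(y>-.15)
    q=w[s]
    th=np.radians(-1.5)
    for thd in [0,-1,-2,-3,1,2,3]:
        th=np.radians(thd); d=np.array([-np.sin(th),np.cos(th)]); t=q[:,:2]@d; i=t.argmax(); print(thd,'slab max along +y',np.sort(t)[-8:].round(4),q[i].round(4))
    m=nets.regions_of
    b=(z>.045)&(z<.056)&(x>.62)&(x<.8)&(y<.22)&(y>.15); q=w[b]
    if b.sum()>10:
        p=np.polyfit(q[:,0],q[:,1],1); print('bar yaw',np.degrees(np.arctan(p[0])),q.min(0),q.max(0))
E
```

```text
top board rect ((672.2979736328125, 19.322235107421875), (459.8072509765625, 279.6126708984375), 88.27578735351562)
rail x= [-0.00105855  0.54943077] yaw deg 0.06065028608006793
0 slab max along +y [0.0767 0.0767 0.0767 0.0768 0.0772 0.0794 0.0795 0.1125] [0.6509 0.1125 0.0261]
-1 slab max along +y [0.0887 0.0887 0.0889 0.0891 0.0899 0.0913 0.0914 0.1239] [0.6509 0.1125 0.0261]
-2 slab max along +y [0.1007 0.1008 0.101  0.101  0.1032 0.1034 0.1038 0.1352] [0.6509 0.1125 0.0261]
-3 slab max along +y [0.1126 0.1128 0.1128 0.113  0.1151 0.1153 0.1177 0.1464] [0.6509 0.1125 0.0261]
1 slab max along +y [0.0647 0.0647 0.0647 0.0648 0.0653 0.0675 0.0675 0.1011] [0.6509 0.1125 0.0261]
2 slab max along +y [0.0526 0.0527 0.0527 0.0529 0.0534 0.0554 0.0555 0.0897] [0.6509 0.1125 0.0261]
3 slab max along +y [0.0406 0.0407 0.0408 0.041  0.0414 0.0434 0.0435 0.0783] [0.6509 0.1125 0.0261]
bar yaw -1.2592916837442212 [0.62002518 0.16992484 0.04522998] [0.79976223 0.20210874 0.05589182]
scene board rect ((684.8846435546875, 21.265396118164062), (460.1484375, 259.216552734375), 88.13005828857422)
rai
[... 164 characters left out ...]
b max along +y [0.0911 0.0912 0.0922 0.0927 0.0932 0.1007 0.1033 0.118 ] [0.6102 0.1074 0.0268]
-2 slab max along +y [0.1032 0.1032 0.1041 0.1047 0.1052 0.1133 0.1156 0.1286] [0.6102 0.1074 0.0268]
-3 slab max along +y [0.1153 0.1153 0.1159 0.1167 0.1171 0.1258 0.1279 0.1392] [0.6102 0.1074 0.0268]
1 slab max along +y [0.0669 0.0669 0.0684 0.0687 0.0692 0.0755 0.0787 0.0967] [0.6102 0.1074 0.0268]
2 slab max along +y [0.0547 0.0548 0.0564 0.0566 0.0572 0.0628 0.0663 0.086 ] [0.6102 0.1074 0.0268]
3 slab max along +y [0.0426 0.0426 0.0444 0.0445 0.0451 0.0502 0.054  0.0753] [0.6102 0.1074 0.0268]
bar yaw -1.5058346705793044 [0.6202329  0.17171788 0.0452316 ] [0.79979825 0.20430994 0.05513388]
```

```bash
cat >> h.py <<'E'
YAW=-1.8
def rel(p,yaw=YAW,s=None):
    s=s or monitor.read_state(); R0=R.from_quat(s['eef_rot']); d=R0.inv().apply(np.array(p)-s['ee_pos'])
    T=R.from_matrix(R.from_euler('z',yaw,degrees=True).as_matrix()@np.diag([1,-1,-1.]))
    print(p,'shift',d.round(4),'turn',((R0.inv()*T).as_rotvec()/2/np.pi).round(4))
def st():
    s=monitor.read_state(); print(round(s['time'],2),s['ee_pos'].round(4),'yaw',R.from_quat(s['eef_rot']).as_euler('xyz',degrees=True).round(2),'F',s['ft_force'].round(2),'w',round(s['width'],4), 'j',s['joint_positions'].round(2))
E
python3 - <<'E'
from h import *
rel([.45,-.4,.28],5)
rel([.53,-.15,.27],0)
rel([.4815,.1545,.25])
rel([.4815,.1545,.16])
E
```

```text
[0.45, -0.4, 0.28] shift [ 0.3215 -0.116   0.0122] turn [ 0.     -0.      0.0308]
[0.53, -0.15, 0.27] shift [ 0.4677 -0.334   0.0222] turn [ 0.     -0.      0.0447]
[0.4815, 0.1545, 0.25] shift [ 0.5054 -0.64    0.0422] turn [ 0.     -0.      0.0497]
[0.4815, 0.1545, 0.16] shift [ 0.5054 -0.64    0.1322] turn [ 0.     -0.      0.0497]
```

Emit:
{"op": "drive_tool", "data": {
  "plan": [
    {"x": 0.06,"y": -0.01,"z": 0.0},
    {"x": 0.11,"y": -0.03,"z": 0.0,"rz": 0.01},
    {"x": 0.16,"y": -0.055,"z": 0.0,"rz": 0.015},
    {"x": 0.21,"y": -0.08,"z": 0.005,"rz": 0.02},
    {"x": 0.26,"y": -0.11,"z": 0.005,"rz": 0.025},
    {"x": 0.31,"y": -0.14,"z": 0.01,"rz": 0.03},
    {"x": 0.35,"y": -0.175,"z": 0.01,"rz": 0.035},
    {"x": 0.39,"y": -0.215,"z": 0.015,"rz": 0.04},
    {"x": 0.42,"y": -0.26,"z": 0.015,"rz": 0.042},
    {"x": 0.44,"y": -0.31,"z": 0.02,"rz": 0.044},
    {"x": 0.46,"y": -0.36,"z": 0.02,"rz": 0.045},
    {"x": 0.475,"y": -0.41,"z": 0.02,"rz": 0.047}
  ],
  "squeeze": 20
}}

```text
validation failed for argument at $.pl...
```

```bash
python3 - <<'E'
from h import *
st()
rel([.4815,.1545,.25])
rel([.55,.06,.30])
E
```

```text
1.65 [ 0.1732 -0.6005  0.2922] yaw [180.    -0.    16.09] F [-0.21  0.2  -0.93] w 0.0873 j [ 1.27  0.33 -0.06  1.46  0.02  1.35 -0.09]
[0.4815, 0.1545, 0.25] shift [ 0.5054 -0.64    0.0422] turn [ 0.     -0.      0.0497]
[0.55, 0.06, 0.3] shift [ 0.5451 -0.5303 -0.0078] turn [ 0.     -0.      0.0497]
```

Emit:
{"op": "drive_tool", "data": {
  "plan": [
    {"rx": 0,"ry": 0,"rz": 0,"x": 0.06,"y": -0.01,"z": 0,"fingers": 1}
  ],
  "squeeze": 20
}}

```text
time: 1.78
ee_pos: [0.2236, -0.5764, 0.2921]
eef_rot: [0.991, 0.135, -0.001, 0.0]
ft_force: [2.2, -1.7, -0.1]
width: 0.0864
```

Emit:
{"op": "drive_tool", "data": {
  "plan": [
    {"rx": 0,"ry": 0,"rz": 0.01,"x": 0.05,"y": -0.02,"z": 0,"fingers": 1},
    {"rx": 0,"ry": 0,"rz": 0.015,"x": 0.1,"y": -0.045,"z": 0,"fingers": 1},
    {"rx": 0,"ry": 0,"rz": 0.02,"x": 0.15,"y": -0.07,"z": 0,"fingers": 1},
    {"rx": 0,"ry": 0,"rz": 0.025,"x": 0.2,"y": -0.1,"z": 0,"fingers": 1},
    {"rx": 0,"ry": 0,"rz": 0.03,"x": 0.25,"y": -0.13,"z": 0,"fingers": 1},
    {"rx": 0,"ry": 0,"rz": 0.035,"x": 0.29,"y": -0.165,"z": 0,"fingers": 1},
    {"rx": 0,"ry": 0,"rz": 0.04,"x": 0.33,"y": -0.205,"z": 0,"fingers": 1},
    {"rx": 0,"ry": 0,"rz": 0.042,"x": 0.36,"y": -0.25,"z": 0,"fingers": 1},
    {"rx": 0,"ry": 0,"rz": 0.044,"x": 0.38,"y": -0.3,"z": 0,"fingers": 1},
    {"rx": 0,"ry": 0,"rz": 0.046,"x": 0.4,"y": -0.35,"z": 0,"fingers": 1},
    {"rx": 0,"ry": 0,"rz": 0.048,"x": 0.415,"y": -0.4,"z": 0,"fingers": 1},
    {"rx": 0,"ry": 0,"rz": 0.05,"x": 0.43,"y": -0.44,"z": 0,"fingers": 1}
  ]
}}

```text
time: 3.28
ee_pos: [0.5191, -0.0301, 0.2925]
eef_rot: [1.0, -0.016, 0.0, 0.0]
ft_force: [0.9, 1.1, 0.5]
width: 0.087
```

```bash
python3 - <<'E'
from h import *
st()
rel([.4815,.1545,.25])
rel([.55,.06,.28])
c=viewer.camera('wrist'); save(c,'w1'); np.savez('pics/w1.npz',**c)
E
```

```text
3.27 [ 0.5191 -0.0301  0.2925] yaw [ 1.7999e+02 -3.0000e-02 -1.8700e+00] F [0.88 1.08 0.54] w 0.087 j [ 0.42  0.13 -0.49  1.71  0.07  1.31 -1.68]
[0.4815, 0.1545, 0.25] shift [-0.0436 -0.1833  0.0425] turn [ 0.     -0.0001 -0.0002]
[0.55, 0.06, 0.28] shift [ 0.0279 -0.0911  0.0125] turn [ 0.     -0.0001 -0.0002]
```

View pics/w1.png

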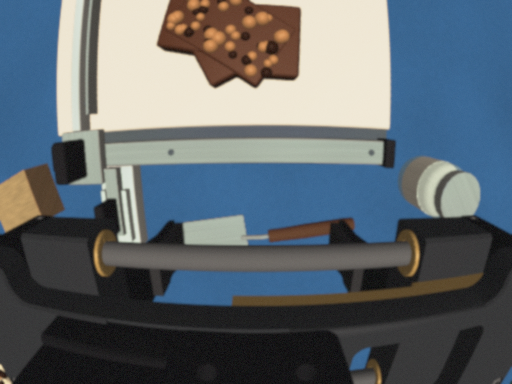

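Wrist picture: slab's left (fence-side) corner at about (159,45), plate's face at about x=97, fence grip at (68,158), lock at (110,205), spatula at (215,232). Measuring through the fisheye model.

```bash
cat >> h.py <<'E'
def fcloud(c):
    K=np.array(c['camera_matrix']); d=c['depth']; v,u=np.mgrid[0:d.shape[0],0:d.shape[1]]
    a=(u-K[0,2])/K[0,0]; b=(v-K[1,2])/K[1,1]; t=np.hypot(a,b)+1e-9
    k=np.tan(np.minimum(t,1.4))/t
    p=np.stack([a*k*d,b*k*d,d],-1)
    w=p@R.from_quat(c['rotation']).as_matrix().T+np.array(c['xyz']); w[d==0]=np.nan
    return w
def meas(w,col):
    th=np.radians(YAW); ex=np.array([np.cos(th),np.sin(th)]); ey=np.array([-np.sin(th),np.cos(th)])
    x,y,z=w[...,0],w[...,1],w[...,2]; A=w[...,:2]@ex; B=w[...,:2]@ey
    def rep(n,m):
        if m.sum()<5: print(n,'few');return
        print(n,m.sum(),'A',np.percentile(A[m],[1,50,99]).round(4),'B',np.percentile(B[m],[1,50,99]).round(4),'z',np.percentile(z[m],[1,50,99]).round(4))
    rep('fintop',(abs(z-.089)<.004)&(abs(x-.475)<.05)&(abs(y-.154)<.02))
    rep('griptop',(abs(z-.1)<.004)&(abs(x-.555)<.05)&(y>.05)&(y<.24))
    rep('bartop',(abs(z-.051)<.003)&(x>.66)&(x<.76)&(y>.05)&(y<.24))
    rep('platetop',(abs(z-.050)<.003)&(x>.66)&(x<.72)&(B<.203)&(y>.12))
    s=(z>.024)&(z<.046)&(x>.62)&(x<.82)&(B<.16)&(y>-.15)&(col.astype(int).max(-1)<130)
    t=np.sort(B[s]); 
    if len(t)>20: print('slab B top',t[-12:].round(4),'A at',A[s][np.argsort(B[s])[-5:]].round(3),'z',z[s][np.argsort(B[s])[-5:]].round(3))
E
python3 - <<'E'
from h import *
c=np.load('pics/w1.npz'); w=fcloud(c); meas(w,c['color'])
z=w[...,2]; print(np.round(w[100,300],3),np.round(w[152,250],3),w[250,360].round(3))
for n in ['top','scene']:
    c=np.load('pics/%s0.npz'%n); print(n); meas(cloud(c),c['color'])
w=fcloud(np.load('pics/w1.npz'))
th=np.radians(YAW); ey=np.array([-np.sin(th),np.cos(th)])
for v in (30,40,45,50):
  for u in range(150,172,2): print(u,v,round(float(w[v,u,:2]@ey),4),round(float(w[v,u,2]),4),end=' | ')
  print()
for u in range(74,110,2): print(u,60,round(float(w[60,u,:2]@ey),4),round(float(w[60,u,2]),4),end=' | ')
E
```

```text
fintop 128 A [0.4842 0.491  0.4978] B [0.1614 0.1675 0.1752] z [0.0855 0.0879 0.0905]
griptop 547 A [0.5269 0.5515 0.5744] B [0.1996 0.2075 0.219 ] z [0.0963 0.0993 0.1012]
bartop 1447 A [0.6558 0.6966 0.7515] B [0.0724 0.1961 0.2205] z [0.0481 0.0511 0.0539]
platetop 145 A [0.6552 0.6841 0.7134] B [0.1931 0.1952 0.1981] z [0.0471 0.0496 0.0514]
slab B top [0.0894 0.0895 0.0913 0.0914 0.0921 0.0931 0.0932 0.0934 0.0949 0.0951
 0.0954 0.0954] A at [0.677 0.677 0.678 0.678 0.678] z [0.045 0.04  0.031 0.035 0.043]
[ 0.61  -0.088  0.021] [ 0.548 -0.025  0.029] [ 0.549 -0.063  0.308]
top
fintop 95 A [0.4526 0.4758 0.4962] B [0.1622 0.169  0.1756] z [0.0851 0.0885 0.0916]
griptop 149 A [0.5273 0.5505 0.5755] B [0.2005 0.2098 0.2198] z [0.0962 0.0996 0.1028]
bartop 357 A [0.6541 0.7024 0.7519] B [0.0735 0.1983 0.2211] z [0.0481 0.0508 0.054 ]
platetop 27 A [0.6634 0.6821 0.7112] B [0.1942 0.1964 0.1985] z [0.0479 0.0496 0.0525]
scene
fintop 73 A [0.455  0.4776 0.4999] B [0.1639 0.1698 0.1772] z [0.0853 0.0883 0.0925]
griptop 113 A [0.5288 0.5546 0.577 ] B [0.2021 0.2113 0.221 ] z [0.0961 0.
[... 1046 characters left out ...]
0.0534 | 168 45 0.0851 0.0521 | 170 45 0.0827 0.052 | 
150 50 0.1186 0.021 | 152 50 0.1165 0.0191 | 154 50 0.1133 0.0206 | 156 50 0.1111 0.019 | 158 50 0.1084 0.019 | 160 50 0.1052 0.0204 | 162 50 0.1026 0.02 | 164 50 0.0965 0.0311 | 166 50 0.0931 0.0337 | 168 50 0.0895 0.0372 | 170 50 0.0871 0.0368 | 
74 60 0.215 0.0514 | 76 60 0.2123 0.0505 | 78 60 0.2092 0.0504 | 80 60 0.2081 0.0472 | 82 60 0.2063 0.045 | 84 60 0.2078 0.0376 | 86 60 0.1973 0.0491 | 88 60 0.1945 0.0486 | 90 60 0.1932 0.0457 | 92 60 0.1941 0.039 | 94 60 0.1934 0.035 | 96 60 0.1944 0.0279 | 98 60 0.1969 0.0182 | 100 60 0.1923 0.0206 | 102 60 0.1889 0.0208 | 104 60 0.1865 0.0195 | 106 60 0.1829 0.0202 | 108 60 0.1796 0.0207 |
```

Emit:
{"op": "drive_tool", "data": {
  "plan": [
    {"rx": 0,"ry": 0,"rz": 0,"x": -0.01,"y": -0.055,"z": 0.0,"fingers": 0.6},
    {"rx": 0,"ry": 0,"rz": 0,"x": -0.02,"y": -0.11,"z": 0.02,"fingers": 0.6},
    {"rx": 0,"ry": 0,"rz": 0,"x": -0.035,"y": -0.16,"z": 0.04,"fingers": 0.6},
    {"rx": 0,"ry": 0,"rz": 0,"x": -0.044,"y": -0.1825,"z": 0.0625,"fingers": 0.6},
    {"rx": 0,"ry": 0,"rz": 0,"x": -0.044,"y": -0.1825,"z": 0.0725,"fingers": 0.6},
    {"rx": 0,"ry": 0,"rz": 0,"x": -0.044,"y": -0.1825,"z": 0.0725,"fingers": 0.6},
    {"rx": 0,"ry": 0,"rz": 0,"x": -0.044,"y": -0.1825,"z": 0.0725,"fingers": 0.6}
  ]
}}

```text
time: 4.2
ee_pos: [0.4823, 0.1503, 0.2204]
eef_rot: [1.0, -0.018, 0.0, 0.0]
ft_force: [0.2, 0.2, -0.2]
width: 0.0525
```

```bash
python3 - <<'E'
from h import *
st()
c=viewer.camera('wrist'); save(c,'w2'); np.savez('pics/w2.npz',**c); meas(fcloud(c),c['color'])
rel([.4806,.1538,.121])
E
```

```text
4.2 [0.4823 0.1503 0.2204] yaw [ 1.7999e+02 -6.0000e-02 -2.0400e+00] F [ 0.19  0.18 -0.24] w 0.0525 j [ 0.2   0.18 -0.64  1.84  0.12  1.16 -2.09]
fintop 962 A [0.4536 0.4765 0.4977] B [0.1618 0.1687 0.1756] z [0.0853 0.0884 0.09  ]
griptop 1708 A [0.5262 0.5502 0.574 ] B [0.2003 0.2092 0.2192] z [0.0962 0.0994 0.1014]
bartop 111 A [0.6537 0.6568 0.6602] B [0.1941 0.2121 0.2206] z [0.0484 0.0503 0.0522]
platetop 24 A [0.6543 0.6564 0.6587] B [0.1941 0.1958 0.1983] z [0.048  0.0496 0.0511]
slab B top [0.0712 0.0714 0.0718 0.072  0.0729 0.0733 0.0733 0.0737 0.075  0.0752
 0.0765 0.0765] A at [0.672 0.672 0.673 0.672 0.674] z [0.025 0.03  0.027 0.028 0.024]
[0.4806, 0.1538, 0.121] shift [-0.0019 -0.0033  0.0995] turn [-0.     -0.0002 -0.0006]
```

View pics/w2.png

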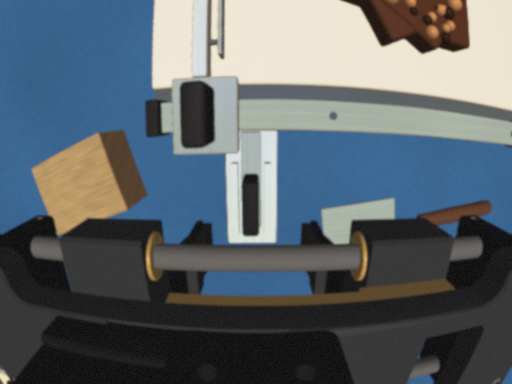

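The fin at (250,205) sits between the open fingers at about x=205 and x=315; the spatula at (355,222) is clear. Going down in steps.

Emit:
{"op": "drive_tool", "data": {
  "plan": [
    {"rx": 0,"ry": 0,"rz": 0,"x": -0.002,"y": -0.003,"z": 0.03,"fingers": 0.6},
    {"rx": 0,"ry": 0,"rz": 0,"x": -0.002,"y": -0.003,"z": 0.06,"fingers": 0.6},
    {"rx": 0,"ry": 0,"rz": 0,"x": -0.002,"y": -0.003,"z": 0.085,"fingers": 0.6},
    {"rx": 0,"ry": 0,"rz": 0,"x": -0.002,"y": -0.003,"z": 0.098,"fingers": 0.6},
    {"rx": 0,"ry": 0,"rz": 0,"x": -0.002,"y": -0.003,"z": 0.098,"fingers": 0.6},
    {"rx": 0,"ry": 0,"rz": 0,"x": -0.002,"y": -0.003,"z": 0.098,"fingers": 0.6}
  ]
}}

```text
time: 5.0
ee_pos: [0.4802, 0.1547, 0.1228]
eef_rot: [1.0, -0.017, 0.001, -0.0]
ft_force: [0.1, -0.2, 0.4]
width: 0.0522
```

```bash
python3 - <<'E'
from h import *
st()
rel([.4806,.1538,.121])
E
```

```text
5.0 [0.4802 0.1547 0.1228] yaw [-1.7998e+02 -9.0000e-02 -1.9300e+00] F [ 0.06 -0.17  0.38] w 0.0522 j [ 0.15  0.3  -0.62  1.93  0.21  0.97 -2.17]
[0.4806, 0.1538, 0.121] shift [0.0004 0.0009 0.0018] turn [-0.0001 -0.0003 -0.0004]
```

Good to 1 mm. Close.

Emit:
{"op": "drive_tool", "data": {
  "plan": [
    {"rx": 0,"ry": 0,"rz": 0,"x": 0,"y": 0.001,"z": 0.001,"fingers": 0.3},
    {"rx": 0,"ry": 0,"rz": 0,"x": 0,"y": 0.001,"z": 0.001,"fingers": 0},
    {"rx": 0,"ry": 0,"rz": 0,"x": 0,"y": 0.001,"z": 0.001,"fingers": 0},
    {"rx": 0,"ry": 0,"rz": 0,"x": 0,"y": 0.001,"z": 0.001,"fingers": 0},
    {"rx": 0,"ry": 0,"rz": 0,"x": 0,"y": 0.001,"z": 0.001,"fingers": 0}
  ],
  "squeeze": 25
}}

```text
time: 5.62
ee_pos: [0.4796, 0.1551, 0.1209]
eef_rot: [1.0, -0.016, 0.0, -0.001]
ft_force: [1.1, 7.3, -3.2]
width: 0.0136
```

Emit:
{"op": "drive_tool", "data": {
  "plan": [
    {"rx": 0,"ry": 0,"rz": 0,"x": -0.004,"y": -0.001,"z": 0,"fingers": 0},
    {"rx": 0,"ry": 0,"rz": 0,"x": -0.009,"y": -0.001,"z": 0,"fingers": 0},
    {"rx": 0,"ry": 0,"rz": 0,"x": -0.014,"y": -0.001,"z": 0,"fingers": 0},
    {"rx": 0,"ry": 0,"rz": 0,"x": -0.019,"y": -0.001,"z": 0,"fingers": 0},
    {"rx": 0,"ry": 0,"rz": 0,"x": -0.023,"y": -0.001,"z": 0,"fingers": 0},
    {"rx": 0,"ry": 0,"rz": 0,"x": -0.026,"y": -0.001,"z": 0,"fingers": 0},
    {"rx": 0,"ry": 0,"rz": 0,"x": -0.026,"y": -0.001,"z": 0,"fingers": 0}
  ]
}}

```text
time: 6.5
ee_pos: [0.4535, 0.156, 0.1208]
eef_rot: [1.0, -0.016, 0.0, -0.0]
ft_force: [0.5, 3.7, -2.6]
width: 0.0138
```

Emit:
{"op": "drive_tool", "data": {
  "plan": [
    {"rx": 0,"ry": 0,"rz": 0,"x": -0.002,"y": -0.0005,"z": 0,"fingers": 0},
    {"rx": 0,"ry": 0,"rz": 0,"x": -0.004,"y": -0.0005,"z": 0,"fingers": 0},
    {"rx": 0,"ry": 0,"rz": 0,"x": -0.006,"y": -0.0005,"z": 0,"fingers": 0},
    {"rx": 0,"ry": 0,"rz": 0,"x": -0.006,"y": -0.0005,"z": 0,"fingers": 0}
  ]
}}

```text
time: 7.0
ee_pos: [0.4491, 0.1561, 0.1209]
eef_rot: [1.0, -0.017, 0.002, -0.001]
ft_force: [12.8, 4.5, -12.9]
width: 0.0138
```

The resistance rose to 13 N after 30.5 mm of travel, where the stop was expected. Backing off the strain slightly and letting go.

Emit:
{"op": "drive_tool", "data": {
  "plan": [
    {"rx": 0,"ry": 0,"rz": 0,"x": 0.001,"y": 0,"z": 0,"fingers": 0},
    {"rx": 0,"ry": 0,"rz": 0,"x": 0.001,"y": 0,"z": 0,"fingers": 0.3},
    {"rx": 0,"ry": 0,"rz": 0,"x": 0.001,"y": 0,"z": 0,"fingers": 0.6},
    {"rx": 0,"ry": 0,"rz": 0,"x": 0.001,"y": 0,"z": 0,"fingers": 0.6},
    {"rx": 0,"ry": 0,"rz": 0,"x": 0.001,"y": 0,"z": 0,"fingers": 0.6},
    {"rx": 0,"ry": 0,"rz": 0,"x": 0.001,"y": 0,"z": -0.05,"fingers": 0.6},
    {"rx": 0,"ry": 0,"rz": 0,"x": 0.001,"y": 0,"z": -0.1,"fingers": 0.6},
    {"rx": 0,"ry": 0,"rz": 0,"x": 0.001,"y": 0,"z": -0.1,"fingers": 0.6},
    {"rx": 0,"ry": 0,"rz": 0,"x": 0.001,"y": 0,"z": -0.1,"fingers": 0.6}
  ]
}}

```text
time: 8.12
ee_pos: [0.4483, 0.1558, 0.2202]
eef_rot: [1.0, -0.017, -0.0, 0.0]
ft_force: [0.3, -0.3, -0.0]
width: 0.0516
```

```bash
python3 - <<'E'
from h import *
st()
c=viewer.camera('wrist'); save(c,'w3'); np.savez('pics/w3.npz',**c); w=fcloud(c); meas(w,c['color'])
m=(abs(w[...,2]-.089)<.004)&(w[...,0]<.52)&(abs(w[...,1]-.154)<.02); th=np.radians(YAW); A=w[...,:2]@[np.cos(th),np.sin(th)]
print('fin A',np.percentile(A[m],[1,50,99]))
# grip centre A .5505 B .2095
ex=np.array([np.cos(th),np.sin(th)]);ey=np.array([-np.sin(th),np.cos(th)])
p=.5505*ex+.2095*ey; print(p)
rel([*p,.2]); rel([*p,.131])
E
```

```text
8.12 [0.4483 0.1558 0.2202] yaw [ 1.7997e+02  1.0000e-02 -1.9200e+00] F [ 0.27 -0.3  -0.01] w 0.0516 j [ 0.21  0.11 -0.67  1.91  0.07  1.15 -2.09]
fintop 951 A [0.4231 0.4465 0.4674] B [0.1622 0.1686 0.1756] z [0.0859 0.0884 0.09  ]
griptop 1693 A [0.5261 0.5492 0.5738] B [0.2001 0.2092 0.2192] z [0.0964 0.0995 0.1014]
bartop few
platetop few
slab B top [0.0441 0.0442 0.0442 0.0442 0.0443 0.0446 0.0447 0.0447 0.0447 0.0452
 0.0453 0.0456] A at [0.643 0.644 0.643 0.641 0.644] z [0.027 0.027 0.025 0.031 0.026]
fin A [0.423068   0.44650901 0.46742487]
[0.55680892 0.192105  ]
[np.float64(0.5568089155082031), np.float64(0.19210500152411114), 0.2] shift [ 0.1075 -0.04    0.0195] turn [ 0.0001  0.0002 -0.0003]
[np.float64(0.5568089155082031), np.float64(0.19210500152411114), 0.131] shift [ 0.1076 -0.04    0.0885] turn [ 0.0001  0.0002 -0.0003]
```

View pics/w3.png

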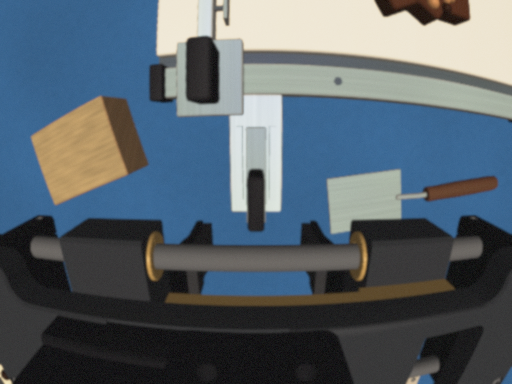

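The fin moved from (250,205) relative to its guides to fully out: its A went from 0.4757 to 0.4453, 30.4 mm, so lock is about 36 mm. On to the fence grip.

Emit:
{"op": "drive_tool", "data": {
  "plan": [
    {"rx": 0,"ry": 0,"rz": 0,"x": 0.04,"y": -0.015,"z": 0,"fingers": 0.6},
    {"rx": 0,"ry": 0,"rz": 0,"x": 0.085,"y": -0.03,"z": 0,"fingers": 0.6},
    {"rx": 0,"ry": 0,"rz": 0,"x": 0.107,"y": -0.04,"z": 0,"fingers": 0.6},
    {"rx": 0,"ry": 0,"rz": 0,"x": 0.107,"y": -0.04,"z": 0.02,"fingers": 0.6},
    {"rx": 0,"ry": 0,"rz": 0,"x": 0.107,"y": -0.04,"z": 0.02,"fingers": 0.6},
    {"rx": 0,"ry": 0,"rz": 0,"x": 0.107,"y": -0.04,"z": 0.02,"fingers": 0.6},
    {"rx": 0,"ry": 0,"rz": 0,"x": 0.107,"y": -0.04,"z": 0.02,"fingers": 0.6}
  ]
}}

```text
time: 9.05
ee_pos: [0.5566, 0.1923, 0.2013]
eef_rot: [1.0, -0.017, 0.0, 0.0]
ft_force: [-0.7, 0.2, 1.0]
width: 0.0521
```

```bash
python3 - <<'E'
from h import *
st()
c=viewer.camera('wrist'); save(c,'w4'); np.savez('pics/w4.npz',**c); w=fcloud(c); meas(w,c['color'])
rel([.5568,.1921,.131])
E
```

```text
9.05 [0.5566 0.1923 0.2013] yaw [ 1.7998e+02 -5.0000e-02 -1.9100e+00] F [-0.71  0.18  1.03] w 0.0521 j [ 0.1   0.39 -0.64  1.65  0.25  1.19 -2.19]
fintop few
griptop 1714 A [0.5321 0.5546 0.5751] B [0.2001 0.2098 0.2195] z [0.0963 0.0994 0.101 ]
bartop 2909 A [0.655  0.6904 0.7339] B [0.0728 0.1974 0.2212] z [0.0484 0.051  0.0539]
platetop 335 A [0.6544 0.6862 0.7135] B [0.1942 0.1966 0.1984] z [0.0479 0.0497 0.0514]
slab B top [0.1012 0.1013 0.1013 0.1013 0.1013 0.1013 0.1014 0.1014 0.1014 0.1016
 0.1018 0.1022] A at [0.68  0.681 0.683 0.681 0.681] z [0.037 0.028 0.033 0.031 0.042]
[0.5568, 0.1921, 0.131] shift [-0.0001  0.0002  0.0704] turn [ 0.     -0.0002 -0.0003]
```

View pics/w4.png

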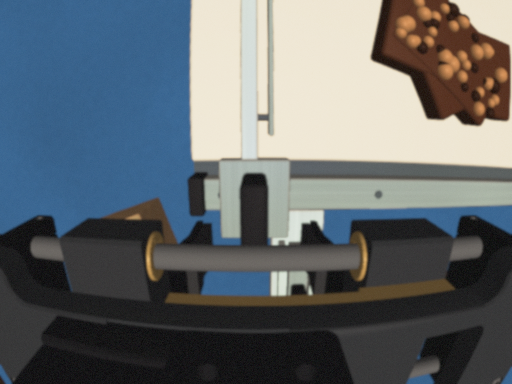

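The fence grip at (255,215) lies between the fingers (about 208 and 315); plate's slab-side face at x≈273, slab corner at (375,55). Descend and grasp.

Emit:
{"op": "drive_tool", "data": {
  "plan": [
    {"rx": 0,"ry": 0,"rz": 0,"x": 0,"y": 0,"z": 0.03,"fingers": 0.6},
    {"rx": 0,"ry": 0,"rz": 0,"x": 0,"y": 0,"z": 0.055,"fingers": 0.6},
    {"rx": 0,"ry": 0,"rz": 0,"x": 0,"y": 0,"z": 0.069,"fingers": 0.6},
    {"rx": 0,"ry": 0,"rz": 0,"x": 0,"y": 0,"z": 0.069,"fingers": 0.6},
    {"rx": 0,"ry": 0,"rz": 0,"x": 0,"y": 0,"z": 0.069,"fingers": 0.4},
    {"rx": 0,"ry": 0,"rz": 0,"x": 0,"y": 0,"z": 0.069,"fingers": 0},
    {"rx": 0,"ry": 0,"rz": 0,"x": 0,"y": 0,"z": 0.069,"fingers": 0},
    {"rx": 0,"ry": 0,"rz": 0,"x": 0,"y": 0,"z": 0.069,"fingers": 0},
    {"rx": 0,"ry": 0,"rz": 0,"x": 0,"y": 0,"z": 0.069,"fingers": 0}
  ],
  "squeeze": 25
}}

```text
time: 10.22
ee_pos: [0.557, 0.1928, 0.1321]
eef_rot: [1.0, -0.017, 0.0, -0.0]
ft_force: [-0.1, 0.9, 2.5]
width: 0.0196
```

```bash
python3 - <<'E'
from h import *
st()
E
```

```text
10.22 [0.557  0.1928 0.1321] yaw [-1.7998e+02 -4.0000e-02 -1.8900e+00] F [-0.11  0.93  2.47] w 0.0196 j [ 0.08  0.47 -0.61  1.71  0.3   1.06 -2.23]
```

Emit:
{"op": "drive_tool", "data": {
  "plan": [
    {"rx": 0,"ry": 0,"rz": 0,"x": 0,"y": 0.003,"z": 0,"fingers": 0},
    {"rx": 0,"ry": 0,"rz": 0,"x": 0,"y": 0.009,"z": 0,"fingers": 0},
    {"rx": 0,"ry": 0,"rz": 0,"x": 0,"y": 0.017,"z": 0,"fingers": 0},
    {"rx": 0,"ry": 0,"rz": 0,"x": 0,"y": 0.025,"z": 0,"fingers": 0},
    {"rx": 0,"ry": 0,"rz": 0,"x": 0,"y": 0.033,"z": 0,"fingers": 0},
    {"rx": 0,"ry": 0,"rz": 0,"x": 0,"y": 0.041,"z": 0,"fingers": 0},
    {"rx": 0,"ry": 0,"rz": 0,"x": 0,"y": 0.049,"z": 0,"fingers": 0},
    {"rx": 0,"ry": 0,"rz": 0,"x": 0,"y": 0.057,"z": 0,"fingers": 0},
    {"rx": 0,"ry": 0,"rz": 0,"x": 0,"y": 0.064,"z": 0,"fingers": 0},
    {"rx": 0,"ry": 0,"rz": 0,"x": 0,"y": 0.068,"z": 0,"fingers": 0},
    {"rx": 0,"ry": 0,"rz": 0,"x": 0,"y": 0.07,"z": 0,"fingers": 0},
    {"rx": 0,"ry": 0,"rz": 0,"x": 0,"y": 0.07,"z": 0,"fingers": 0}
  ]
}}

```text
time: 11.72
ee_pos: [0.5548, 0.1218, 0.132]
eef_rot: [1.0, -0.017, 0.0, 0.0]
ft_force: [2.2, 0.9, 4.8]
width: 0.0199
```

```bash
python3 - <<'E'
from h import *
st()
c=viewer.camera('wrist'); save(c,'w5'); np.savez('pics/w5.npz',**c); w=fcloud(c); meas(w,c['color'])
th=np.radians(YAW); ey=np.array([-np.sin(th),np.cos(th)])
im=c['color'][0:200,150:450,::-1]; cv2.imwrite('pics/w5z.png',cv2.resize(im,None,fx=2.6,fy=2.6))
for n in ['top','scene']:
    c=viewer.camera(n); save(c,n+'5'); np.savez('pics/%s5.npz'%n,**c)
E
```

```text
11.72 [0.5548 0.1218 0.132 ] yaw [ 1.7997e+02 -4.0000e-02 -1.9500e+00] F [2.16 0.92 4.79] w 0.0199 j [ 0.2   0.42 -0.6   1.76  0.27  1.04 -2.1 ]
fintop few
griptop 2136 A [0.5352 0.5642 0.5754] B [0.1279 0.1378 0.1477] z [0.0962 0.0994 0.1016]
bartop 3106 A [0.6565 0.6797 0.6943] B [0.0721 0.1241 0.1486] z [0.0484 0.0511 0.0539]
platetop 749 A [0.6561 0.6731 0.6926] B [0.141  0.145  0.1487] z [0.0487 0.0507 0.0523]
slab B top [0.1333 0.1333 0.1333 0.1333 0.1339 0.1339 0.1339 0.1339 0.1339 0.1339
 0.1339 0.1339] A at [0.621 0.62  0.621 0.62  0.622] z [0.039 0.04  0.04  0.04  0.04 ]
```

View pics/w5z.png

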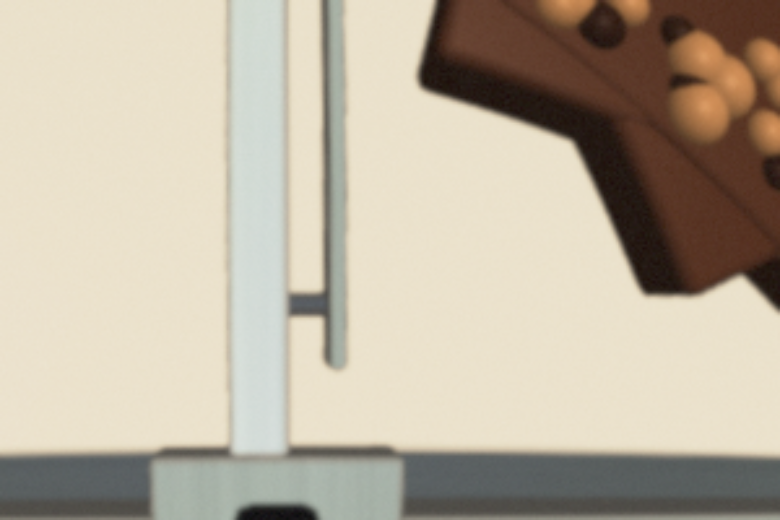

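Zoomed view: slab's corner at zoom (420,80), i.e. wrist pixel (311,31); the plate's face at zoom x≈347, pixel 283.

```bash
python3 - <<'E'
from h import *
th=np.radians(YAW); ey=np.array([-np.sin(th),np.cos(th)]); ex=np.array([np.cos(th),np.sin(th)])
c=np.load('pics/w5.npz'); w=fcloud(c); B=w[...,:2]@ey; z=w[...,2]; A=w[...,:2]@ex
for v in (20,25,28,30,32,34):
    print(v,[(u,round(float(B[v,u]),4),round(float(z[v,u]),3)) for u in range(308,320)])
for v in (30,60,100):
    print(v,[(u,round(float(B[v,u]),4),round(float(z[v,u]),3)) for u in range(276,288)])
s=(z>.026)&(z<.052)&(A>.65)&(A<.82)&(B<.115)&(B>0)&(c['color'].max(-1)<140)
print('slab pts',np.sort(B[s])[-15:].round(4))
p=(z>.026)&(z<.05)&(A>.65)&(A<.8)&(B<.127)&(B>.115); print('plate face',np.percentile(B[p],[2,25,50,75,98]).round(4),p.sum())
for n in ['top','scene']:
    c=np.load('pics/%s5.npz'%n); w=cloud(c); B=w[...,:2]@ey; z=w[...,2]; A=w[...,:2]@ex
    dark=c['color'].max(-1)<140
    s=(z>.03)&(z<.065)&(A>.65)&(A<.82)&(B<.112)&(B>0); print(n,'slab',np.sort(B[s])[-12:].round(4))
    p=(z>.030)&(z<.054)&(A>.65)&(A<.8)&(B<.15)&(B>.112); print('plate min B',np.sort(B[p])[:12].round(4))
    c=np.load('pics/%s0.npz'%n)
E
```

```text
20 [(308, 0.1014, 0.021), (309, 0.1004, 0.019), (310, 0.0999, 0.02), (311, 0.0993, 0.02), (312, 0.1, 0.028), (313, 0.1004, 0.033), (314, 0.1009, 0.039), (315, 0.101, 0.043), (316, 0.1009, 0.045), (317, 0.101, 0.049), (318, 0.1004, 0.049), (319, 0.1, 0.05)]
25 [(308, 0.1014, 0.02), (309, 0.1009, 0.021), (310, nan, nan), (311, 0.1008, 0.028), (312, 0.1011, 0.033), (313, 0.1007, 0.035), (314, 0.1011, 0.04), (315, 0.1009, 0.042), (316, 0.1006, 0.044), (317, 0.1, 0.044), (318, 0.0995, 0.044), (319, 0.099, 0.045)]
28 [(308, 0.1013, 0.019), (309, 0.1007, 0.019), (310, 0.1016, 0.028), (311, 0.1007, 0.027), (312, 0.1012, 0.033), (313, 0.1008, 0.035), (314, 0.1, 0.034), (315, 0.0996, 0.035), (316, 0.0997, 0.039), (317, 0.0993, 0.04), (318, 0.0989, 0.041), (319, 0.0984, 0.042)]
30 [(308, 0.1013, 0.019), (309, 0.1007, 0.019), (310, 0.1002, 0.02), (311, 0.1012, 0.03), (312, 0.1007, 0.03), (313, 0.1001, 0.031), (314, 0.0998, 0.033), (315, 0.0992, 0.033), (316, 0.0986, 0.033), (317, 0.0985, 0.036), (318, 0.0981, 0.037), (319, 0.0978, 0.039)]
32 [(308, 0.1015, 0.019), (309, 0.101, 0.021), (310, 0.10
[... 1115 characters left out ...]
1, 0.049), (282, 0.1225, 0.049), (283, 0.1218, 0.049), (284, 0.1185, 0.02), (285, 0.1179, 0.02), (286, 0.1172, 0.02), (287, 0.1164, 0.019)]
slab pts [0.1011 0.1011 0.1011 0.1011 0.1012 0.1012 0.1012 0.1012 0.1012 0.1012
 0.1012 0.1012 0.1012 0.1013 0.1015]
plate face [0.122  0.1234 0.1252 0.1258 0.1261] 460
top slab [0.096  0.0961 0.0963 0.0965 0.098  0.0981 0.0982 0.0983 0.0985 0.0986
 0.1008 0.1009]
plate min B [0.122  0.1221 0.1221 0.1221 0.1221 0.1221 0.1221 0.1221 0.1222 0.1222
 0.1222 0.1222]
scene slab [0.0976 0.0978 0.098  0.0982 0.0989 0.0993 0.1001 0.1002 0.1004 0.1012
 0.1015 0.1028]
plate min B [0.1231 0.1232 0.1233 0.1235 0.1236 0.1236 0.1236 0.1237 0.1237 0.1238
 0.1238 0.1239]
```

Gap is about 20.7 mm (slab 0.1010, plate face 0.1217). Move 17 mm and re-measure.

Emit:
{"op": "drive_tool", "data": {
  "plan": [
    {"rx": 0,"ry": 0,"rz": 0,"x": 0,"y": 0.002,"z": 0,"fingers": 0},
    {"rx": 0,"ry": 0,"rz": 0,"x": 0,"y": 0.005,"z": 0,"fingers": 0},
    {"rx": 0,"ry": 0,"rz": 0,"x": 0,"y": 0.008,"z": 0,"fingers": 0},
    {"rx": 0,"ry": 0,"rz": 0,"x": 0,"y": 0.011,"z": 0,"fingers": 0},
    {"rx": 0,"ry": 0,"rz": 0,"x": 0,"y": 0.014,"z": 0,"fingers": 0},
    {"rx": 0,"ry": 0,"rz": 0,"x": 0,"y": 0.016,"z": 0,"fingers": 0},
    {"rx": 0,"ry": 0,"rz": 0,"x": 0,"y": 0.017,"z": 0,"fingers": 0},
    {"rx": 0,"ry": 0,"rz": 0,"x": 0,"y": 0.017,"z": 0,"fingers": 0},
    {"rx": 0,"ry": 0,"rz": 0,"x": 0,"y": 0.017,"z": 0,"fingers": 0}
  ]
}}

```text
time: 13.0
ee_pos: [0.5543, 0.105, 0.132]
eef_rot: [1.0, -0.017, 0.0, 0.0]
ft_force: [3.7, 1.5, 5.2]
width: 0.0198
```

```bash
cat >> h.py <<'E'
def gap(name):
    st()
    th=np.radians(YAW); ey=np.array([-np.sin(th),np.cos(th)]); ex=np.array([np.cos(th),np.sin(th)])
    c=viewer.camera('wrist'); np.savez('pics/%s.npz'%name,**c); w=fcloud(c); B=w[...,:2]@ey; z=w[...,2]; A=w[...,:2]@ex
    im=c['color'][0:200,150:450,::-1]; cv2.imwrite('pics/%s.png'%name,cv2.resize(im,None,fx=2.6,fy=2.6))
    # grip top mid, bar and plate faces
    for v in (10,20,30,60,100):
        row=[(u,round(float(B[v,u])*1000,1),round(float(z[v,u])*1000)) for u in range(230,300)]
        tops=[b for u,b,zz in row if 46<zz<54]; gapf=sorted(tops,reverse=True)
        br=[(a,b) for a,b in zip(gapf,gapf[1:]) if a-b>2.5]
        print('row',v,'top range',gapf[0],gapf[-1],'break',br)
    m=(abs(z-.1)<.004)&(A<.6)&(A>.5); print('grip B',np.percentile(B[m],[1,99]).round(4))
    d=(c['color'].max(-1)<140)&(z>.026)&(z<.052)&(A>.66)&(A<.82)&(B<.108)&(B>0)
    print('slab max',np.sort(B[d])[-8:].round(4))
E
python3 -c "
from h import *
gap('g6')"
```

```text
13.0 [0.5543 0.105  0.132 ] yaw [ 1.7999e+02 -5.0000e-02 -1.9300e+00] F [3.66 1.51 5.17] w 0.0198 j [ 0.23  0.41 -0.6   1.78  0.27  1.04 -2.07]
row 10 top range 132.1 96.9 break [(118.4, 108.8), (105.3, 100.0)]
row 20 top range 132.0 95.6 break [(118.5, 109.2), (105.5, 100.5)]
row 30 top range 131.9 105.6 break [(118.5, 109.1)]
row 60 top range 131.9 105.2 break [(118.6, 109.2)]
row 100 top range 131.9 105.3 break [(118.0, 109.1)]
grip B [0.1112 0.131 ]
slab max [0.1009 0.101  0.101  0.101  0.101  0.1011 0.1011 0.1012]
```

View pics/g6.png

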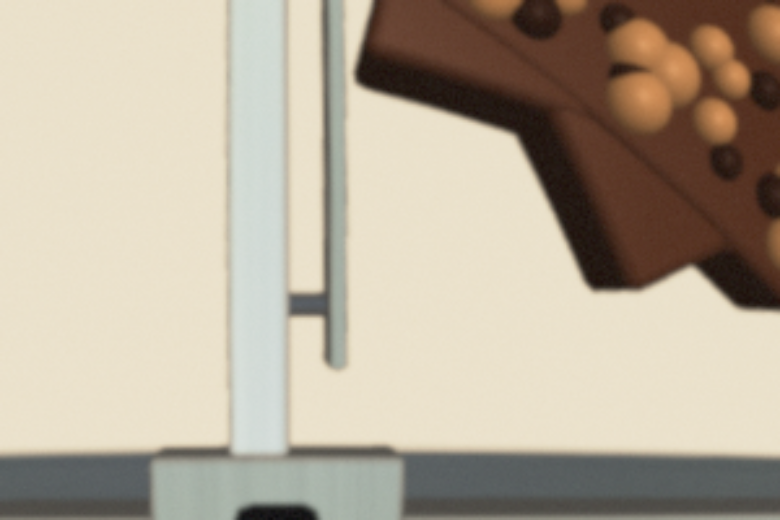

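The gap is now about 4 mm: plate face at zoom x≈347, slab corner at (357,78). Advance slowly by 5 mm and check.

Emit:
{"op": "drive_tool", "data": {
  "plan": [
    {"rx": 0,"ry": 0,"rz": 0,"x": 0.0003,"y": 0.001,"z": 0,"fingers": 0},
    {"rx": 0,"ry": 0,"rz": 0,"x": 0.0003,"y": 0.002,"z": 0,"fingers": 0},
    {"rx": 0,"ry": 0,"rz": 0,"x": 0.0003,"y": 0.003,"z": 0,"fingers": 0},
    {"rx": 0,"ry": 0,"rz": 0,"x": 0.0003,"y": 0.004,"z": 0,"fingers": 0},
    {"rx": 0,"ry": 0,"rz": 0,"x": 0.0003,"y": 0.0045,"z": 0,"fingers": 0},
    {"rx": 0,"ry": 0,"rz": 0,"x": 0.0003,"y": 0.005,"z": 0,"fingers": 0},
    {"rx": 0,"ry": 0,"rz": 0,"x": 0.0003,"y": 0.005,"z": 0,"fingers": 0}
  ]
}}

```text
time: 13.92
ee_pos: [0.5542, 0.1007, 0.132]
eef_rot: [1.0, -0.017, 0.0, -0.0]
ft_force: [3.0, 4.2, 5.5]
width: 0.0199
```

```bash
python3 -c "
from h import *
gap('g7')"
```

```text
13.93 [0.5542 0.1007 0.132 ] yaw [-1.7997e+02 -4.0000e-02 -1.9000e+00] F [3.   4.16 5.51] w 0.0199 j [ 0.24  0.41 -0.6   1.78  0.26  1.03 -2.06]
row 10 top range 127.1 91.5 break [(114.2, 105.8)]
row 20 top range 127.8 91.5 break [(114.3, 106.0)]Traceback (most recent call last):
  File "<string>", line 3, in <module>
    gap('g7')
    ~~~^^^^^^
  File "h.py", line 46, in gap
    row=[(u,round(float(B[v,u])*1000,1),round(float(z[v,u])*1000)) for u in range(230,300)]
                                        ~~~~~^^^^^^^^^^^^^^^^^^^^
ValueError: cannot convert float NaN to integer
```

View pics/g7.png

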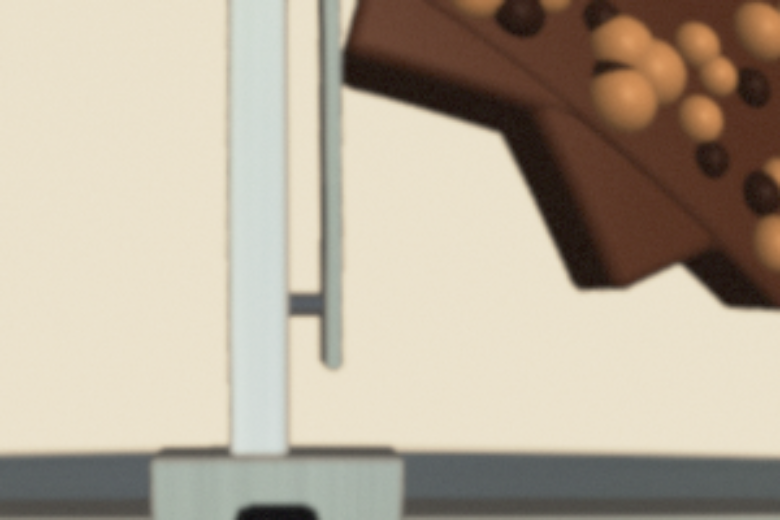

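Contact made: the bar-to-plate space shrank from 9.3 to 8.3 mm (zoom 327→322) and the force rose to 4 N. The slab looks undisturbed. Another 1.2 mm gives about 2 mm of press, which stays under the 3 N rail drag.

Emit:
{"op": "drive_tool", "data": {
  "plan": [
    {"rx": 0,"ry": 0,"rz": 0,"x": 0,"y": 0.0005,"z": 0,"fingers": 0},
    {"rx": 0,"ry": 0,"rz": 0,"x": 0,"y": 0.001,"z": 0,"fingers": 0},
    {"rx": 0,"ry": 0,"rz": 0,"x": 0,"y": 0.0012,"z": 0,"fingers": 0},
    {"rx": 0,"ry": 0,"rz": 0,"x": 0,"y": 0.0012,"z": 0,"fingers": 0},
    {"rx": 0,"ry": 0,"rz": 0,"x": 0,"y": 0.0012,"z": 0,"fingers": 0}
  ]
}}

```text
time: 14.6
ee_pos: [0.5542, 0.0997, 0.132]
eef_rot: [1.0, -0.016, 0.0, -0.0]
ft_force: [3.4, 4.6, 5.3]
width: 0.0196
```

```bash
sed -i 's/for u in range(230,300)\]/for u in range(230,300) if z[v,u]==z[v,u]]/' h.py; python3 -c "
from h import *
gap('g8')"
```

```text
14.6 [0.5542 0.0997 0.132 ] yaw [-1.7996e+02 -4.0000e-02 -1.8900e+00] F [3.37 4.62 5.27] w 0.0196 j [ 0.24  0.41 -0.6   1.78  0.26  1.03 -2.06]
row 10 top range 126.2 91.1 break [(113.3, 105.6), (102.6, 99.9)]
row 20 top range 126.8 90.6 break [(113.3, 105.8)]
row 30 top range 126.9 102.3 break [(113.4, 105.7)]
row 60 top range 126.8 102.3 break [(113.4, 105.9)]
row 100 top range 126.8 101.8 break [(112.9, 105.9)]
grip B [0.106  0.1258]
slab max [0.1061 0.1061 0.1061 0.1061 0.1061 0.1062 0.1062 0.1063]
```

View pics/g8.png

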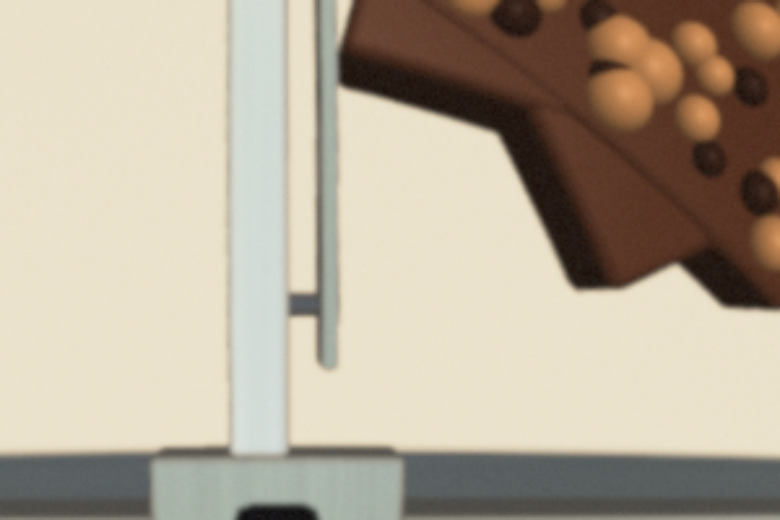

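Bar-to-plate space is now 7.6 mm, so the plate is pressed in about 1.8 mm. Releasing and rising.

Emit:
{"op": "drive_tool", "data": {
  "plan": [
    {"rx": 0,"ry": 0,"rz": 0,"x": 0,"y": 0,"z": 0,"fingers": 0.3},
    {"rx": 0,"ry": 0,"rz": 0,"x": 0,"y": 0,"z": 0,"fingers": 0.55},
    {"rx": 0,"ry": 0,"rz": 0,"x": 0,"y": 0,"z": 0,"fingers": 0.6},
    {"rx": 0,"ry": 0,"rz": 0,"x": 0,"y": 0,"z": 0,"fingers": 0.6},
    {"rx": 0,"ry": 0,"rz": 0,"x": 0,"y": 0,"z": -0.02,"fingers": 0.6},
    {"rx": 0,"ry": 0,"rz": 0,"x": 0,"y": 0,"z": -0.06,"fingers": 0.6},
    {"rx": 0,"ry": 0,"rz": 0,"x": 0,"y": 0,"z": -0.1,"fingers": 0.6},
    {"rx": 0,"ry": 0,"rz": 0,"x": 0,"y": 0,"z": -0.12,"fingers": 0.6},
    {"rx": 0,"ry": 0,"rz": 0,"x": 0,"y": 0,"z": -0.12,"fingers": 0.6},
    {"rx": 0,"ry": 0,"rz": 0,"x": 0,"y": 0,"z": -0.12,"fingers": 0.6}
  ]
}}

```text
time: 15.9
ee_pos: [0.5537, 0.0992, 0.2514]
eef_rot: [1.0, -0.017, -0.0, 0.0]
ft_force: [0.6, 0.8, -0.5]
width: 0.0523
```

```bash
python3 - <<'E'
from h import *
st()
th=np.radians(YAW); ey=np.array([-np.sin(th),np.cos(th)]); ex=np.array([np.cos(th),np.sin(th)])
c=viewer.camera('wrist'); save(c,'w9'); w=fcloud(c); B=w[...,:2]@ey; z=w[...,2]; A=w[...,:2]@ex
for a in (.66,.68,.69,.70,.72,.75):
    m=(abs(A-a)<.002)&(abs(z-.05)<.004)&(B>.101)&(B<.14); b=np.sort(B[m]); 
    if len(b)<5: continue
    i=np.argmax(np.diff(b)); print(a,b[[0,-1]].round(4),'break',b[i:i+2].round(4))
m=(abs(z-.1)<.004)&(A<.6)&(A>.5); print('grip',np.percentile(B[m],[1,99]).round(4))
m=(abs(z-.0885)<.004)&(A<.49)&(A>.4)&(abs(B-.168)<.02); print('fin A',m.sum(),np.percentile(A[m],[1,99]).round(4) if m.sum() else 0)
s=(z>.026)&(z<.048)&(A>.66)&(A<.82)&(B<.104)&(B>0)&(c['color'].max(-1)<140); print('slab',np.sort(B[s])[-6:].round(4))
# slab top footprint comparison in top camera
c0=np.load('pics/top0.npz'); c1=viewer.camera('top'); save(c1,'top9')
g=[cv2.cvtColor(k['color'],cv2.COLOR_RGB2GRAY)[125:192,233:305].astype(np.float32) for k in (c0,c1)]
print('slab shift px',cv2.phaseCorrelate(g[0][:, 12:],g[1][:,12:]))
E
```

```text
15.9 [0.5537 0.0992 0.2514] yaw [ 1.7998e+02  3.0000e-02 -1.9100e+00] F [ 0.6   0.75 -0.52] w 0.0523 j [ 0.28  0.28 -0.63  1.66  0.17  1.26 -1.99]
0.66 [0.1024 0.1268] break [0.1054 0.1132]
0.68 [0.1023 0.1259] break [0.1053 0.1131]
0.69 [0.1024 0.1268] break [0.1053 0.1131]
0.7 [0.1033 0.1268] break [0.1053 0.1141]
0.72 [0.1021 0.1269] break [0.1061 0.114 ]
grip [0.1058 0.125 ]
fin A 144 [0.4465 0.4671]
slab [0.1003 0.1004 0.1004 0.1005 0.1006 0.1007]
slab shift px ((-0.03743329220713676, 0.025603895542417376), 0.9642236581555119)
```

View pics/w9.png

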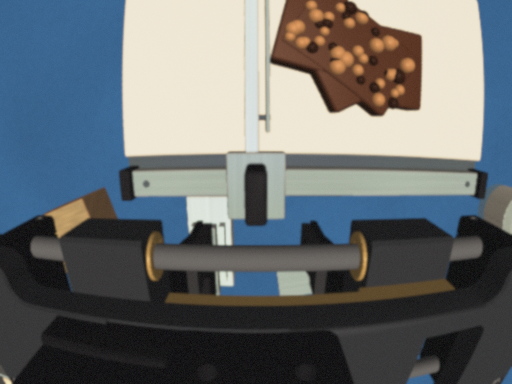

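View pics/top9.png

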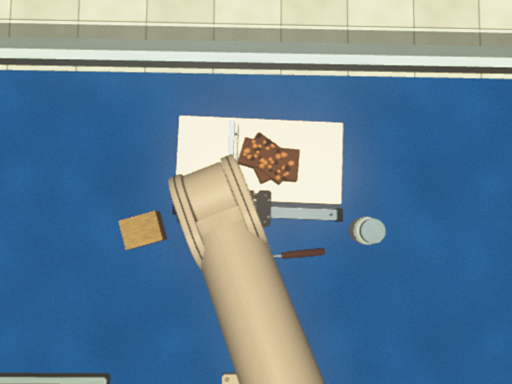

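The plate is still pressed in about 1.5 mm at rest. The slab's image shift is below 0.05 px, the fin is still out (front edge 0.4671 against 0.4674), and the jar, carton and spatula have not moved. Handing in.

```bash
python3 -c "
from h import *
st(); print(workorder.close_job())"
```

```text
16.0 [0.5536 0.0992 0.2508] yaw [ 1.7998e+02  9.0000e-02 -1.9100e+00] F [-0.05  0.79 -0.59] w 0.0522 j [ 0.28  0.28 -0.63  1.66  0.17  1.26 -1.99]
the job is handed in; nothing more can be done
None
```

I drew the lock bolt out to its stop and left it out, then slid the fence about 93 mm until its plate rests lightly against the slab. I let go, rose clear and handed the job in at 16.0 s.

What the last checks showed:
- **Bolt:** it moved 30.4 mm to its stop, which is about 36 mm drawn out. Pulling against the stop gave about 13 N. Its front edge was still in the same place at the end.
- **Plate:** it measured 1.8 mm pressed in while held and about 1.5 mm after release, roughly 2 N of spring force and less than the rail's drag.
- **Slab:** comparing top pictures from before and after showed a shift under 0.05 pixel (about 0.1 mm).
- **Bystanders:** the jar, carton and spatula look unmoved in the last top picture, though the arm hides part of the spatula there.
- **Forces:** the largest reading at the end of any move was about 19 N at the wrist, at the bolt's stop.

Two things failed or disagreed:
- **Slab edge:** early estimates of the slab's near edge differed by about 3.5 mm between views, so I measured it again close up before making contact.
- **Last held reading:** while I still held the fence, the automatic slab-edge reading gave 0.106 m instead of 0.101 m. It was most likely picking up the plate, and after release it read 0.1007 m.

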